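# Load a vial pack into the bench-top chiller

## Task

Lay the lid of the vial chiller right back until it rests against the rubber buffer behind it, feeling for the buffer and not forcing the lid against it. Then set the loose small pack of vials, without dropping it, upright and fully down in the chest's empty pocket. Leave the lid resting on its buffer for the next packs, and do not disturb the packs already inside or the other things on the bench.

Things in the scene. Friction and masses are not known exactly. Their poses are not given: they have to be found in the camera images.
- lid_hinge (a point): Middle of the lid's hinge axis, along the far upper edge of the vial chiller, 136 above the bench. Axes: x from the chest's front (towards the robot) to its back, y along the hinge, z up. The chiller is a white chest, fixed, 156 deep (x), 284 wide (y), 130 tall, walls 13; its centre is 84 in front of the hinge axis.
- chest_lid (a joint): Lid's opening angle, rad: 0 shut, 1.57 upright, more leaning back. Flat lid 22 thick with a thin liner inside, 288 wide, reaching 166 from the hinge; 0.5 to 0.75 kg. A stiff friction hinge (0.75 N m) holds it at any angle, so it never falls and must be pushed all the way (4 to 10 N at the handle).
- lid_handle (a point): Middle of the lid's handle: round steel bar 12 thick, 110 long, on end posts, parallel to the hinge, 34 above the lid's top, 18 from its free edge. At lid angle a it is -148 cos a + 54 sin a along x and 148 sin a + 54 cos a along z from the hinge axis. The bar can turn between fingers that hold it; the lid can also be pushed on its inner face.
- buffer (a joint): How far the lid's stop is pressed in, m; 0 untouched. A soft rubber buffer, 20 thick, 4 N/mm, on an adjustable steel arm behind the chest, 95 left (+y) of its middle, 70 above the hinge axis (arm 85). It meets the lid somewhere from 94 to 116 degrees, to be felt: 0.8 N/mm more at the handle. Over 4 mm (8 N more at the handle than moving the lid takes) strains the hinges.
- pack_center (a point): Centre of the loose small pack on the bench: clear box of ten vials with magenta caps, 54 (its x) x 72 (its y) x 45 tall, 100 to 160 g, standing upright; its lowest 5 mm are 2.5 mm slimmer all round. Same as the two packs already in the chest.
- free_pocket (a point): Middle of the floor of the one empty pocket in the chest, 68 above the bench; axes as the hinge's. Pockets are 58.5 (x) x 76.5 (y), 15 deep, 86 apart along y, in an aluminium tray whose top is 83 above the bench; the pack's 72 side goes along y. Inside, the chest is 130 (x) by 258 (y), its walls reach 130 above the bench.
- stored_a_center (a point): Centre of a pack already in its pocket in the chest (same size as the loose pack); leave it alone.
- stored_b_center (a point): Centre of the other pack already in its pocket; leave it alone.
- large_pack_center (a point): bystander: clear pack of eight larger vials, 62 x 112 x 60 tall, on the bench
- tall_pack_center (a point): bystander: clear pack of four tall vials, 62 x 62 x 75 tall
- cap_jar: bystander: glass jar with a white screw cap, diameter 60, 80 tall; origin at its underside
- label_roll: bystander: roll of blank labels lying flat, diameter 84, 40 tall; origin at its underside
- cap_tray: bystander: shallow white tray with loose caps, 110 x 80 x 25 tall; origin at its underside
- vial: bystander: single crimped glass vial standing upright, diameter 24, 51 tall, easily knocked over; origin at its underside; it stands close by the right side of the chiller
- crimper: bystander: hand crimper lying on the bench, 185 long, 70 wide, 27 tall; origin at its underside
- pack: The loose pack itself; origin in the middle of its underside, axes as those of its centre.
Not all that is in view belongs to the job. Leave any orange look-alike of the pack alone.

How it is judged:
By the outcome, as a careful person would: the job done as asked, in the order asked, and still so for the second after the job is handed in, with the robot touching nothing.
It also fails if it takes over 72 s, if anything falls off the work surface, if the arm or the gripper's body presses on something with over 40 N, if the wrist force passes 120 N, or if a joint passes its speed limit or range.

## Robot

A 6-joint arm with a two-finger parallel gripper is mounted at the origin on the work surface. World frame = base frame: x ahead of the robot, y to its left, z up, the work surface at z = 0. Lengths are in m, angles in degrees, forces in N, time in s.
With the tool pointing down it reaches from about 0.35 to 0.875 m from the base axis. Payload 4.2 kg.
Tool frame: the origin (TCP) lies between the finger pads; the fingertips stand 19 mm ahead of it and the grasp point (between the pads) is the TCP; z points along the fingers, y is the line along which they close (so a half turn about z gives the same grasp; the last joint's range is limited). The gripper opens to 87 mm and grips with 3 to 60 N. Pads are 19 mm wide; open, the fingers measure 117 mm over their backs; the gripper's body (75 mm by 190 mm) begins 51 mm behind the grasp point.
Start: joints at [88.384, 22.042, 0.453, 0, -68.411, -14.817], TCP at [0.177, 0.599, 0.242] pointing down, gripper open.
Joint ranges: [-179.83, 179.83], [-69.29, 118.12], [-61.27, 80.66], [-181.25, 117.63], [-171.15, -9.14], [-177.46, 177.46]. Speed limits (degrees/s): [159.86, 159.86, 180, 180, 180, 180].

## Interface

Orientations are given as a 3x3 rotation matrix whose columns are the frame's x, y, z axes.
In Python, from station import r gives the robot as it stands.
- The arm moves only by the tool drive_tool, never from a script. Its argument "steps" is one flat list of numbers, 7 for each row, row after row: the turn, a rotation vector about the tool's x, y, z in rad, then the shift along the tool's x, y, z in m, then the opening, from 0 (shut) to 1 (fully open). A call has 1 to 10 rows; each row shifts and turns the commanded pose from where the row before left it, along the tool's axes as they then stand; what a row does not reach is not made up. A row lasts 1/12 s, in which the tool goes at most 41.7 mm and 7.16 degrees, less where a joint would pass 70% of its speed; a pose out of reach is approached as far as the arm can. A call is refused whole if a number of a shift passes 0.0417 or a number of a turn 0.125, either way. A call with a gripper value outside its range is refused whole. The fingers move at their own pace and stop on an object; the grip force is fixed at half the most. Time passes only in rows, so rows that do not move let the fingers close. It gives the time, the measured TCP pose, the force, the opening and the grip force at its end, in the units of the state.
- r.sense(): the state, without advancing time (a new reading comes with each control period).
- r.capture(name): name is "scene" or "top" or "wrist"; returns the picture (420x560x3 uint8, blue, green, red); there is no depth.
- r.camera_params(name): a dict with "camera_matrix" (3x3 intrinsics, pixels), "k1" (the pictures are not rectified: a ray, as slopes to the right and down, at radius r is drawn at 1 + k1 r^2 times it, then the intrinsics apply), "extrinsics" (4x4, takes a point from world to camera coordinates). Camera axes: x right, y down, z forward; pixel columns grow to the right and rows downward; lengths in m; the calibration is good to about 2 mm. A picture is of the moment at which its call begins: read the wrist's pose just before it. camera_params takes no time and is no camera call; for the wrist camera it gives the pose at the moment of the call.
- r.finish_job(): hands the job in; it is judged then, once.
The state is a dict: "time_s": time; "joints": joint angles; "joint_velocities": joint speeds; "effort": joint torques, N m; "tcp_pos": TCP position; "ee_rot": TCP orientation; "wrist_force": force on the tool from outside, world axes, zero at the start; "moment": the same for the moment, N m; "gripper_width": opening from 0.0 (shut) to 1.0 (fully open); "gripper_force": force on a finger pad.
Only numpy, scipy, OpenCV 4.12 (cv2) and the standard library are available. Lean on these libraries where they do the work, as an engineer would, in place of code of your own. Each camera call takes 0.05 s, during which the arm holds its last target. There are 200 camera calls.

## Working session

There is one attempt and no reset: what is moved stays moved. The work goes in short steps, Python scripts to look and compute and a tool call to move; the robot and the scene stay as the last step left them, time stands still between calls to the robot, and variables do not carry over. Pictures are saved under pics/ and viewed, at most 10 in all, crops included, and the job is handed in when it is done.

Besides the shell and the picture viewer there is one more tool, called as name(argument=value, ...) on one line, values as JSON. drive_tool: Moves the arm, as the interface text tells. Its arguments: {"type":"object","properties":{"steps":{"type":"array"}},"required":["steps"]}

```bash
ls; mkdir -p pics; python3 - <<'E'
from station import r
import cv2,numpy as np
s=r.sense();print(s)
a=r.capture("scene");b=r.capture("top");
cv2.imwrite("pics/scene0.png",a);cv2.imwrite("pics/top0.png",b)
for n in("scene","top","wrist"):print(n,r.camera_params(n))
E
```

```text
pics
{'time_s': 0.0, 'joints': array([ 8.83845908e+01,  2.20900402e+01,  3.81379330e-01, -2.92504660e-02,
       -6.84109156e+01, -1.48155398e+01]), 'joint_velocities': array([-0.00637966, -0.03125296, -0.06507687,  0.03554927,  0.02269588,
       -0.03777394]), 'effort': array([ 8.53989768e-04, -3.90668929e+01,  1.87403744e+01,  4.21994895e+00,
        1.10335060e-02, -1.87508467e-04]), 'tcp_pos': array([0.17661844, 0.59895163, 0.2404774 ]), 'ee_rot': array([[ 9.59108054e-01, -2.83039671e-01, -5.33346032e-04],
       [-2.83040164e-01, -9.59105818e-01, -2.07274433e-03],
       [ 7.51335907e-05,  2.13894413e-03, -9.99997710e-01]]), 'wrist_force': array([ 1.13476562,  1.02013001, -0.15591778]), 'moment': array([ 0.01105041, -0.00892046,  0.03889866]), 'gripper_force': 0.0, 'gripper_width': 0.9987365812819928}
scene {'camera_matrix': array([[458.711613  ,   0.        , 276.53962149],
       [  0.        , 458.711613  , 204.27972594],
       [  0.        ,   0.        ,   1.        ]]), 'k1': 0.01700967620934238, 'extrinsics': array([[ 0.7278306 ,  0.68571562,  0.00753108, -0.36734235],

[... 415 characters left out ...]
00957731, -0.9998551 , -0.01407304, -0.03018034],
       [-0.98519319, -0.00702575, -0.17130388,  0.53011821],
       [ 0.17118019,  0.01550529, -0.98511772,  1.56898262],
       [ 0.        ,  0.        ,  0.        ,  1.        ]])}
wrist {'camera_matrix': array([[351.97212919,   0.        , 282.1221606 ],
       [  0.        , 351.97212919, 210.81128193],
       [  0.        ,   0.        ,   1.        ]]), 'k1': -0.0890487965332508, 'extrinsics': array([[-0.28267195, -0.95921531,  0.0015975 ,  0.62453808],
       [-0.92059375,  0.27175761,  0.2804549 , -0.03455895],
       [-0.26945077,  0.07780609, -0.95986587,  0.39054939],
       [ 0.        ,  0.        ,  0.        ,  1.        ]])}
```

View pics/scene0.png

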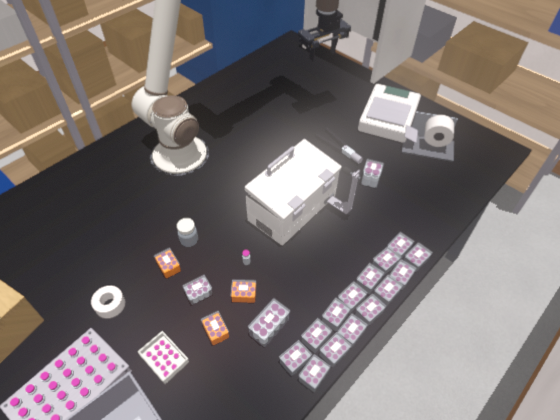

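View pics/top0.png

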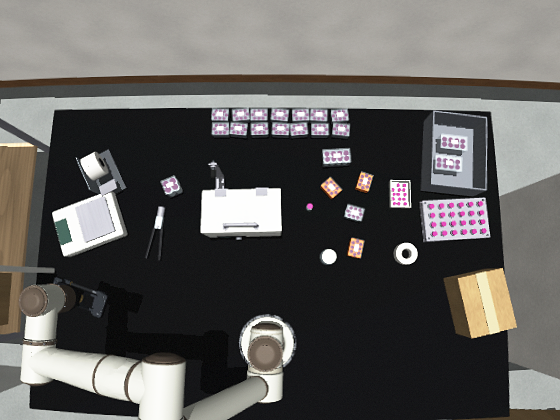

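The top view shows the chest with handle at (240,225), hinge at the far edge, buffer arm at (215,172). Candidates for the pack are clear with magenta caps at top (355,212)/scene (198,290), orange look-alikes at (331,187), (365,181), (356,247), the large pack at (336,157), the tall pack at (171,186), and the far rows of packs at (220–345,115–130). I choose (355,212) and check it in a close crop.

```bash
cat > h.py <<'E'
from station import r
import cv2,numpy as np
from scipy.optimize import least_squares
def ray(cp,p):
    K=cp["camera_matrix"];k=cp["k1"];E=cp["extrinsics"]
    d=np.array([(p[0]-K[0,2])/K[0,0],(p[1]-K[1,2])/K[1,1]]);u=d.copy()
    for _ in range(20):u=d/(1+k*(u@u))
    R=E[:3,:3];v=R.T@np.array([u[0],u[1],1]);return -R.T@E[:3,3],v/np.linalg.norm(v)
def plane(cp,p,z):
    o,v=ray(cp,p);return o+v*(z-o[2])/v[2]
def tri(*cps):
    A=np.zeros((3,3));b=np.zeros(3);L=[]
    for cp,p in cps:
        o,v=ray(cp,p);P=np.eye(3)-np.outer(v,v);A+=P;b+=P@o;L.append((o,P))
    x=np.linalg.solve(A,b);return x,[1000*np.linalg.norm(P@(x-o)) for o,P in L]
def proj(cp,X):
    K=cp["camera_matrix"];c=cp["extrinsics"]@np.append(X,1);u=c[:2]/c[2];u=u*(1+cp["k1"]*(u@u))
    return u*[K[0,0],K[1,1]]+[K[0,2],K[1,2]]
E
python3 - <<'E'
from h import *
a=cv2.imread("pics/scene0.png");b=cv2.imread("pics/top0.png")
f=lambda im,x,y,w,h,s:cv2.resize(im[y:y+h,x:x+w],None,fx=s,fy=s,interpolation=cv2.INTER_CUBIC)
A=f(b,195,145,185,110,4)  # 740x440
cv2.imwrite("pics/c1.png",A)
B=f(a,180,130,190,180,3.3);cv2.imwrite("pics/c2.png",B)
E
```

```text
(no output)
```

View pics/c1.png

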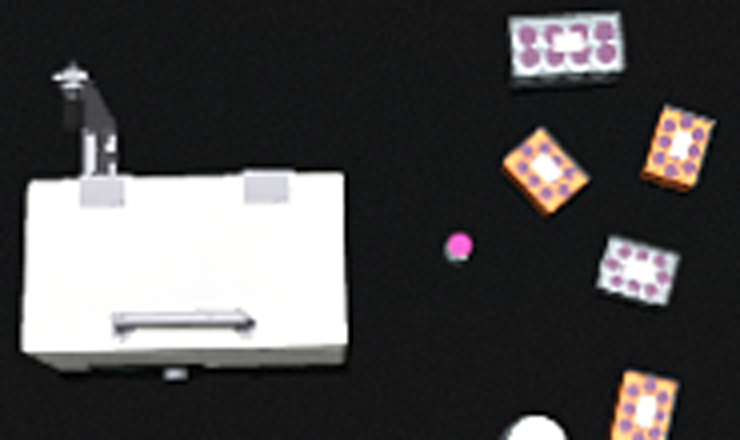

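View pics/c2.png

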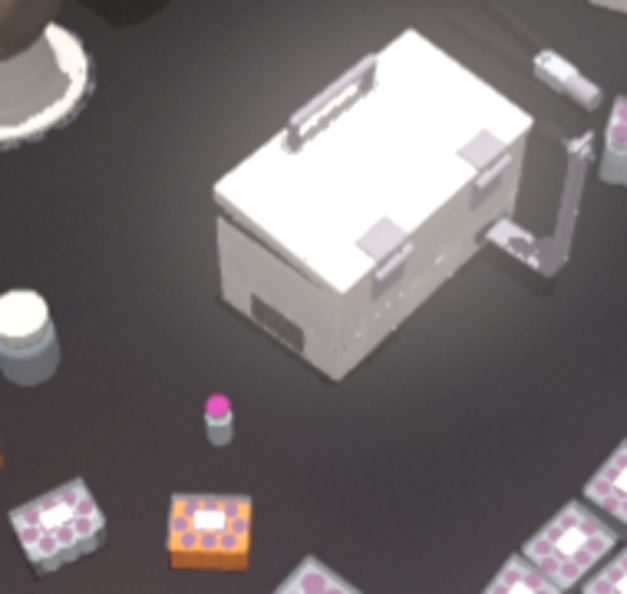

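Crops: the choice at c1 (640,270) is the clear pack with ten magenta caps, unlike the orange ones. Lid corners in c1: (30,180),(343,173),(347,344),(22,352), handle (113..252, 320). In c2: (532,122),(345,293),(215,190),(410,30).

```bash
cat > m1.py <<'E'
from h import *
T=r.camera_params("top");S=r.camera_params("scene")
t=lambda x,y:np.array([195+(x+.5)/4-.5,145+(y+.5)/4-.5]);s=lambda x,y:np.array([180+(x+.5)/3.3-.5,130+(y+.5)/3.3-.5])
pts=dict(BL=(t(30,180),s(532,122)),BR=(t(343,173),s(345,293)),FR=(t(347,344),s(215,190)),FL=(t(22,352),s(410,30)),
 HL=(t(118,320),s(372,63)),HR=(t(249,318),s(292,130)),buf=(t(70,75),s(582,145)),
 vial=(t(459,245),s(218,405)),pA=(t(612,238),s(83,482)),pB=(t(680,253),s(103,520)),pC=(t(666,302),s(30,560)),pD=(t(600,285),s(10,518)))
for k,(a,b) in pts.items():
    x,e=tri((T,a),(S,b));print(k,x.round(4),np.round(e,1), plane(T,a,{'v':.051,'p':.045,'H':.19,'b':.2}.get(k[0],.156)).round(4))
E
python3 m1.py
```

```text
BL [0.5637 0.2409 0.1535] [1. 1.] [0.5639 0.2411 0.156 ]
BR [ 0.5737 -0.0449  0.1549] [2. 2.] [ 0.5722 -0.0465  0.156 ]
FR [ 0.4144 -0.0498  0.173 ] [1.7 1.7] [ 0.4152 -0.0512  0.156 ]
FL [0.4036 0.2388 0.1742] [0.3 0.3] [0.4052 0.2422 0.156 ]
HL [0.4296 0.1495 0.2068] [1. 1.] [0.431  0.1511 0.19  ]
HR [0.4328 0.0352 0.2023] [0.9 0.9] [0.4338 0.0353 0.19  ]
buf [0.6468 0.1969 0.2153] [0.7 0.7] [0.6516 0.2002 0.2   ]
vial [ 0.5245 -0.1591  0.0494] [0.4 0.4] [ 0.524  -0.1594  0.051 ]
pA [ 0.5218 -0.3066  0.0914] [5.6 5.6] [ 0.533  -0.3095  0.045 ]
pB [ 0.5319 -0.344   0.0778] [31.3 31.3] [ 0.5186 -0.3759  0.045 ]
pC [ 0.4826 -0.3681 -0.0196] [6.4 6.4] [ 0.4703 -0.3609  0.045 ]
pD [ 0.4752 -0.3294  0.0135] [31.9 31.9] [ 0.4866 -0.2968  0.045 ]
```

```bash
cat > plan.py <<'E'
from h import *
from scipy.spatial.transform import Rotation as Ro, Slerp
def pose_down(yaw,tilt=0):  # tool x at yaw (deg), then turn about tool x by tilt deg
    c,s=np.cos(np.radians(yaw)),np.sin(np.radians(yaw))
    return np.array([[c,s,0],[s,-c,0],[0,0,-1.]])@Ro.from_euler('x',tilt,degrees=True).as_matrix()
def rows(p0,R0,p1,R1,n=None):
    ang=np.degrees((Ro.from_matrix(R0).inv()*Ro.from_matrix(R1)).magnitude());d=np.linalg.norm(p1-p0)
    n=n or int(np.ceil(max(d/.038,ang/6.5,1)))
    sl=Slerp([0,1],Ro.from_matrix([R0,R1]));out=[];R=R0;p=p0
    for i in range(1,n+1):
        Rn=sl(i/n).as_matrix();pn=p0+(p1-p0)*i/n
        out.append(np.r_[Ro.from_matrix(R.T@Rn).as_rotvec(),R.T@(pn-p)]);R,p=Rn,pn
    return out
def show(o,g):
    for x in o:print(','.join('%.4f'%v for v in x)+',%g,'%g)
E
cat >> m1.py <<'E'
print()
for k,a,b in(('A',(612,238),(103,520)),('B',(680,253),(30,560)),('C',(666,302),(10,518)),('D',(600,285),(83,482))):
    x,e=tri((T,t(*a)),(S,s(*b)));print(k,x.round(4),np.round(e,1))
E
python3 m1.py|tail -4; python3 - <<'E'
from plan import *
s=r.sense();p=s['tcp_pos'];R=s['ee_rot']
show(rows(p,R,np.array([.426,.092,.275]),pose_down(-88.25)),1)
W=r.camera_params("wrist")["extrinsics"];c=-W[:3,:3].T@W[:3,3];print("cam in tool",R.T@(c-p),R.T@W[2,:3])
E
```

```text
A [ 0.5338 -0.3094  0.0422] [0.6 0.6]
B [ 0.5185 -0.3772  0.0425] [0.9 0.9]
C [ 0.4712 -0.3624  0.0377] [0.1 0.1]
D [ 0.4888 -0.2962  0.0376] [2.2 2.2]
0.0001,-0.0001,0.0835,0.0255,0.0277,-0.0022,1,
0.0001,-0.0001,0.0835,0.0277,0.0255,-0.0022,1,
0.0001,-0.0001,0.0835,0.0298,0.0231,-0.0022,1,
0.0001,-0.0001,0.0835,0.0316,0.0205,-0.0023,1,
0.0001,-0.0001,0.0835,0.0332,0.0178,-0.0023,1,
0.0001,-0.0001,0.0835,0.0346,0.0150,-0.0023,1,
0.0001,-0.0001,0.0835,0.0357,0.0120,-0.0023,1,
0.0001,-0.0001,0.0835,0.0366,0.0090,-0.0023,1,
0.0001,-0.0001,0.0835,0.0372,0.0059,-0.0023,1,
0.0001,-0.0001,0.0835,0.0376,0.0028,-0.0023,1,
0.0001,-0.0001,0.0835,0.0377,-0.0003,-0.0023,1,
0.0001,-0.0001,0.0835,0.0375,-0.0035,-0.0023,1,
0.0001,-0.0001,0.0835,0.0371,-0.0066,-0.0023,1,
0.0001,-0.0001,0.0835,0.0364,-0.0097,-0.0023,1,
0.0001,-0.0001,0.0835,0.0355,-0.0127,-0.0023,1,
cam in tool [ 0.07622515 -0.00040132 -0.14298393] [-2.80538379e-01 -1.89377464e-04  9.59842790e-01]
```

drive_tool(steps=[0,0,0.0835,0.0255,0.0277,-0.0022,1,0,0,0.0835,0.0277,0.0255,-0.0022,1,0,0,0.0835,0.0298,0.0231,-0.0022,1,0,0,0.0835,0.0316,0.0205,-0.0023,1,0,0,0.0835,0.0332,0.0178,-0.0023,1,0,0,0.0835,0.0346,0.015,-0.0023,1,0,0,0.0835,0.0357,0.012,-0.0023,1,0,0,0.0835,0.0366,0.009,-0.0023,1])

```text
time_s: 0.77
tcp_pos: [0.3101, 0.3271, 0.2595]
ee_rot: [[0.575, -0.818, -0.0], [-0.818, -0.575, -0.0], [0.0, 0.001, -1.0]]
wrist_force: [0.7, 0.6, 0.1]
gripper_width: 0.996
gripper_force: 0.0
```

drive_tool(steps=[0,0,0.0835,0.0372,0.0059,-0.0023,1,0,0,0.0835,0.0376,0.0028,-0.0023,1,0,0,0.0835,0.0377,0,-0.0023,1,0,0,0.0835,0.0375,-0.0035,-0.0023,1,0,0,0.0835,0.0371,-0.0066,-0.0023,1,0,0,0.0835,0.0364,-0.0097,-0.0023,1,0,0,0.0835,0.0355,-0.0127,-0.0023,1,0,0,0,0,0,0,0.6,0,0,0,0,0,0,0.6])

```text
time_s: 1.52
tcp_pos: [0.4266, 0.0905, 0.2754]
ee_rot: [[0.027, -1.0, -0.001], [-1.0, -0.027, -0.0], [0.0, 0.001, -1.0]]
wrist_force: [0.1, 0.8, 0.4]
gripper_width: 0.926
gripper_force: 0.0
```

```bash
python3 - <<'E'
from h import *
s=r.sense();print(s['time_s'],s['tcp_pos'],s['ee_rot'].round(3).tolist(),s['gripper_width'],s['wrist_force'])
W=r.camera_params("wrist");im=r.capture("wrist")
for n,X in (('HL',(.4296,.1495,.2055)),('HR',(.4328,.0352,.2045)),('BL',(.5637,.241,.154)),('FR',(.4144,-.0498,.1735))):print(n,proj(W,np.array(X)))
cv2.imwrite("pics/w1.png",im)
E
```

```text
1.5167 [0.42664557 0.09053347 0.27539401] [[0.027, -1.0, -0.001], [-1.0, -0.027, -0.0], [0.0, 0.001, -1.0]] 0.9261240192521967 [0.08086026 0.78978882 0.40721212]
HL [274.67022757 311.80862497]
HR [273.4190433  144.30790572]
BL [129.79687234 361.12681794]
FR [306.32830436   7.29619613]
```

View pics/w1.png

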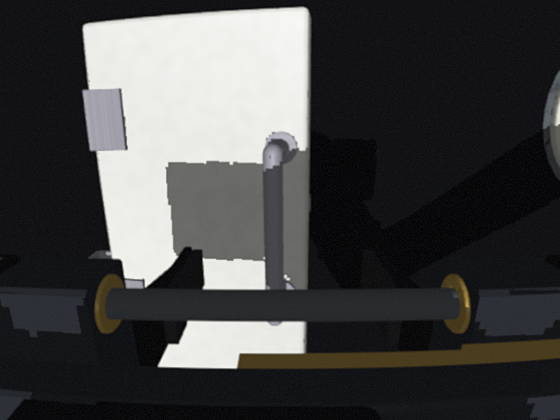

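The bar runs at wrist (274,150)–(275,318), within a pixel of the prediction. Going down and gripping it.

drive_tool(steps=[0,0,0,0,-0.0045,0.02,0.6,0,0,0,0,0,0.025,0.6,0,0,0,0,0,0.0235,0.6,0,0,0,0,0,0,0,0,0,0,0,0,0,0,0,0,0,0,0,0,0,0,0,0,0,0,0,0,0,0,0,0,0,0,0,0,0,0,0,0,0,0])

```text
time_s: 2.32
tcp_pos: [0.4313, 0.0929, 0.2083]
ee_rot: [[0.032, -0.999, 0.002], [-0.999, -0.032, 0.001], [-0.001, -0.002, -1.0]]
wrist_force: [-0.8, -0.5, -0.1]
gripper_width: 0.233
gripper_force: 0.0
```

drive_tool(steps=[0,0,0,0,0,0,0,0,0,0,0,0,0,0])

```text
time_s: 2.48
tcp_pos: [0.4321, 0.0928, 0.2079]
ee_rot: [[0.032, -0.999, 0.003], [-0.999, -0.032, 0.001], [-0.001, -0.003, -1.0]]
wrist_force: [2.9, 0.3, -1.1]
gripper_width: 0.121
gripper_force: 30.0
```

```bash
cat > arc.py <<'E'
from plan import *
import sys
def pose(a,f=.2,yaw=-88.25):
    b=np.radians(a+20.05);ux=np.array([np.cos(np.radians(yaw+90)),np.sin(np.radians(yaw+90)),0])
    p=np.array([.573,.0975,.136])+.1575*(-np.cos(b)*ux+np.sin(b)*np.array([0,0,1]))
    return p,pose_down(yaw,-f*(a-5.7))
if __name__=="__main__":
    a=[float(x) for x in sys.argv[1:]]
    g=np.linspace(a[0],a[1],int(a[2])+1)
    for u,v in zip(g,g[1:]):
        (p,R),(q,Q)=pose(u),pose(v);show(rows(p,R,q,Q,1),0)
E
python3 arc.py 5.7 47.7 10; echo; python3 arc.py 47.7 89.7 10
```

```text
-0.0147,-0.0000,-0.0000,0.0000,-0.0054,-0.0102,0,
-0.0147,0.0000,-0.0000,-0.0000,-0.0060,-0.0099,0,
-0.0147,0.0000,0.0000,-0.0000,-0.0065,-0.0095,0,
-0.0147,0.0000,-0.0000,0.0000,-0.0071,-0.0091,0,
-0.0147,-0.0000,-0.0000,-0.0000,-0.0076,-0.0087,0,
-0.0147,0.0000,-0.0000,-0.0000,-0.0081,-0.0082,0,
-0.0147,-0.0000,0.0000,0.0000,-0.0086,-0.0077,0,
-0.0147,0.0000,-0.0000,0.0000,-0.0090,-0.0072,0,
-0.0147,-0.0000,0.0000,-0.0000,-0.0094,-0.0067,0,
-0.0147,0.0000,-0.0000,0.0000,-0.0098,-0.0061,0,

-0.0147,-0.0000,-0.0000,-0.0000,-0.0101,-0.0055,0,
-0.0147,-0.0000,-0.0000,0.0000,-0.0104,-0.0049,0,
-0.0147,0.0000,-0.0000,0.0000,-0.0107,-0.0043,0,
-0.0147,-0.0000,-0.0000,-0.0000,-0.0109,-0.0037,0,
-0.0147,0.0000,-0.0000,-0.0000,-0.0111,-0.0030,0,
-0.0147,0.0000,-0.0000,-0.0000,-0.0113,-0.0024,0,
-0.0147,0.0000,-0.0000,-0.0000,-0.0114,-0.0017,0,
-0.0147,0.0000,-0.0000,0.0000,-0.0115,-0.0010,0,
-0.0147,-0.0000,0.0000,-0.0000,-0.0115,-0.0003,0,
-0.0147,0.0000,-0.0000,0.0000,-0.0115,0.0003,0,
```

drive_tool(steps=[-0.0147,0,0,0,-0.0054,-0.0102,0,-0.0147,0,0,0,-0.006,-0.0099,0,-0.0147,0,0,0,-0.0065,-0.0095,0,-0.0147,0,0,0,-0.0071,-0.0091,0,-0.0147,0,0,0,-0.0076,-0.0087,0])

```text
time_s: 2.9
tcp_pos: [0.4638, 0.0937, 0.2493]
ee_rot: [[0.029, -0.996, -0.08], [-1.0, -0.029, -0.002], [-0.001, 0.08, -0.997]]
wrist_force: [7.4, 0.2, -22.6]
gripper_width: 0.115
gripper_force: 31.1
```

drive_tool(steps=[-0.0147,0,0,0,-0.0081,-0.0082,0,-0.0147,0,0,0,-0.0086,-0.0077,0,-0.0147,0,0,0,-0.009,-0.0072,0,-0.0147,0,0,0,-0.0094,-0.0067,0,-0.0147,0,0,0,-0.0098,-0.0061,0])

```text
time_s: 3.32
tcp_pos: [0.5092, 0.095, 0.2793]
ee_rot: [[0.03, -0.986, -0.162], [-1.0, -0.029, -0.005], [0.001, 0.162, -0.987]]
wrist_force: [-3.7, 0.8, -13.9]
gripper_width: 0.123
gripper_force: 30.0
```

drive_tool(steps=[-0.0147,0,0,0,-0.0101,-0.0055,0,-0.0147,0,0,0,-0.0104,-0.0049,0,-0.0147,0,0,0,-0.0107,-0.0043,0,-0.0147,0,0,0,-0.0109,-0.0037,0,-0.0147,0,0,0,-0.0111,-0.003,0,0,0,0,0,0,0,0])

```text
time_s: 3.82
tcp_pos: [0.568, 0.0968, 0.2933]
ee_rot: [[0.031, -0.973, -0.228], [-1.0, -0.03, -0.008], [0.001, 0.228, -0.974]]
wrist_force: [-2.0, -0.4, -6.4]
gripper_width: 0.127
gripper_force: 30.0
```

drive_tool(steps=[-0.0147,0,0,0,-0.0113,-0.0024,0,-0.0147,0,0,0,-0.0114,-0.0017,0,-0.0147,0,0,0,-0.0115,-0.001,0,-0.0147,0,0,0,-0.0115,-0.0003,0,0,0,0,0,0,0,0,0,0,0,0,0,0,0])

```text
time_s: 4.32
tcp_pos: [0.6142, 0.0982, 0.2883]
ee_rot: [[0.031, -0.96, -0.278], [-1.0, -0.029, -0.009], [0.0, 0.278, -0.961]]
wrist_force: [-0.3, -1.5, -10.2]
gripper_width: 0.123
gripper_force: 30.0
```

```bash
python3 arc.py 85.5 117.5 16; python3 - <<'E'
from arc import *
s=r.sense();print(s['wrist_force'],s['moment'],s['tcp_pos']);print(pose(85.5)[0]-pose(5.7)[0]+[.4312,.0925,.2069])
E
```

```text
-0.0070,0.0000,0.0000,0.0000,-0.0055,0.0001,0,
-0.0070,0.0000,0.0000,-0.0000,-0.0055,0.0002,0,
-0.0070,0.0000,-0.0000,-0.0000,-0.0055,0.0004,0,
-0.0070,-0.0000,0.0000,0.0000,-0.0055,0.0005,0,
-0.0070,0.0000,-0.0000,0.0000,-0.0055,0.0007,0,
-0.0070,0.0000,-0.0000,-0.0000,-0.0054,0.0008,0,
-0.0070,0.0000,-0.0000,0.0000,-0.0054,0.0010,0,
-0.0070,-0.0000,0.0000,-0.0000,-0.0054,0.0011,0,
-0.0070,0.0000,0.0000,0.0000,-0.0053,0.0013,0,
-0.0070,-0.0000,-0.0000,0.0000,-0.0053,0.0014,0,
-0.0070,0.0000,-0.0000,-0.0000,-0.0053,0.0016,0,
-0.0070,-0.0000,-0.0000,0.0000,-0.0052,0.0017,0,
-0.0070,0.0000,-0.0000,-0.0000,-0.0052,0.0019,0,
-0.0070,-0.0000,0.0000,0.0000,-0.0051,0.0020,0,
-0.0070,-0.0000,0.0000,0.0000,-0.0051,0.0021,0,
-0.0070,0.0000,-0.0000,-0.0000,-0.0050,0.0023,0,
[ -0.34210469  -1.50010413 -10.22330217] [-0.34008216 -1.22165813  0.14040991] [0.61419643 0.09820262 0.28832662]
[0.61519659 0.0981216  0.29020988]
```

drive_tool(steps=[-0.007,0,0,0,-0.0055,0.001,0,-0.007,0,0,0,-0.0055,0.0015,0,-0.007,0,0,0,-0.0055,0.0015,0,0,0,0,0,0,0,0,0,0,0,0,0,0,0])

```text
time_s: 4.73
tcp_pos: [0.6287, 0.0985, 0.2836]
ee_rot: [[0.032, -0.955, -0.294], [-0.999, -0.03, -0.01], [0.0, 0.295, -0.956]]
wrist_force: [-3.0, -1.7, 0.4]
gripper_width: 0.126
gripper_force: 30.0
```

drive_tool(steps=[-0.0035,0,0,0,-0.0028,0.0003,0,-0.0035,0,0,0,-0.0027,0.0003,0,0,0,0,0,0,0,0,0,0,0,0,0,0,0])

```text
time_s: 5.07
tcp_pos: [0.6338, 0.0987, 0.2815]
ee_rot: [[0.032, -0.953, -0.301], [-0.999, -0.03, -0.01], [0.0, 0.302, -0.953]]
wrist_force: [-4.3, 0.5, 3.6]
gripper_width: 0.129
gripper_force: 30.0
```

drive_tool(steps=[-0.0035,0,0,0,-0.0028,0.0002,0,-0.0035,0,0,0,-0.0027,0.0002,0,0,0,0,0,0,0,0,0,0,0,0,0,0,0])

```text
time_s: 5.4
tcp_pos: [0.6397, 0.0988, 0.2788]
ee_rot: [[0.031, -0.951, -0.307], [-1.0, -0.03, -0.01], [0.0, 0.307, -0.952]]
wrist_force: [-3.0, -0.7, 3.8]
gripper_width: 0.122
gripper_force: 30.0
```

drive_tool(steps=[-0.0035,0,0,0,-0.0027,0.0003,0,-0.0035,0,0,0,-0.0027,0.0003,0,0,0,0,0,0,0,0,0,0,0,0,0,0,0])

```text
time_s: 5.73
tcp_pos: [0.6447, 0.0989, 0.2763]
ee_rot: [[0.031, -0.949, -0.315], [-1.0, -0.03, -0.01], [0.001, 0.315, -0.949]]
wrist_force: [-3.9, -1.4, 5.5]
gripper_width: 0.128
gripper_force: 30.0
```

drive_tool(steps=[0,0,0,0,-0.0027,0.0005,0,0,0,0,0,0,0,0,0,0,0,0,0,0,0])

```text
time_s: 5.98
tcp_pos: [0.6465, 0.099, 0.2753]
ee_rot: [[0.032, -0.948, -0.316], [-0.999, -0.03, -0.011], [0.001, 0.316, -0.949]]
wrist_force: [-5.5, -0.4, 6.0]
gripper_width: 0.121
gripper_force: 30.0
```

drive_tool(steps=[0,0,0,0,0,0,0])

```text
time_s: 6.07
tcp_pos: [0.6465, 0.099, 0.2753]
ee_rot: [[0.032, -0.948, -0.316], [-0.999, -0.03, -0.011], [0.001, 0.316, -0.949]]
wrist_force: [-4.8, -0.4, 5.8]
gripper_width: 0.125
gripper_force: 30.0
```

drive_tool(steps=[0,0,0,0,-0.0018,0.0006,0,0,0,0,0,0,0,0,0,0,0,0,0,0,0])

```text
time_s: 6.32
tcp_pos: [0.6478, 0.099, 0.2745]
ee_rot: [[0.032, -0.948, -0.316], [-0.999, -0.03, -0.011], [0.001, 0.316, -0.949]]
wrist_force: [-6.0, -0.4, 7.8]
gripper_width: 0.129
gripper_force: 30.0
```

drive_tool(steps=[0,0,0,0,0,0,0])

```text
time_s: 6.4
tcp_pos: [0.6478, 0.099, 0.2745]
ee_rot: [[0.032, -0.948, -0.316], [-0.999, -0.03, -0.011], [0.001, 0.316, -0.949]]
wrist_force: [-5.0, -1.0, 6.7]
gripper_width: 0.127
gripper_force: 30.0
```

Force along the lid's motion rises about 0.8 N/mm, from 4.5 N to about 8 N, so this looks like the buffer; checking by eye.

```bash
python3 - <<'E'
from h import *
a=r.capture("scene");cv2.imwrite("pics/scene1.png",a);b=r.capture("top")
A=cv2.resize(a[110:260,220:400],None,fx=4,fy=4,interpolation=cv2.INTER_CUBIC)[:,:600]
cv2.imwrite("pics/c3.png",cv2.resize(a[90:235,240:400],None,fx=4,fy=4,interpolation=cv2.INTER_CUBIC))
cv2.imwrite("pics/top1.png",b)
E
```

```text
(no output)
```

View pics/c3.png

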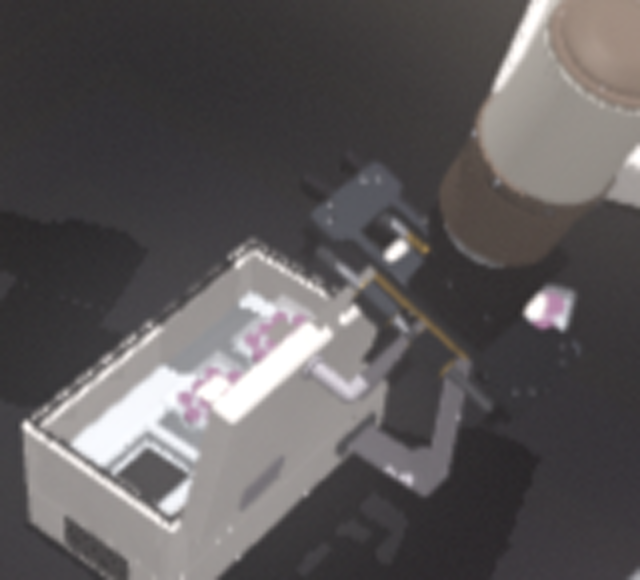

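c3: the lid leans back towards the buffer arm (430,470)–(465,360), whose rubber is hidden by the gripper. The empty pocket is at the near right end, (150,470), with the stored packs at (205,390) and (275,330). In c1 the black rubber's near end sat at x≈0.60, where the lid face now is, so this agrees with contact. Releasing and backing out.

drive_tool(steps=[0,0,0,0,0,0,0.28,0,0,0,0,0,0,0.28,0,0,0,0,0,0,0.28,0,0,0,0,0,0,0.28,0,0,0,0,0,-0.012,0.28,0,0,0,0,0,-0.015,0.28,0,0,0,0,0,-0.025,0.28,0,0,0,0,0,-0.03,0.28,0,0,0,0,0,-0.01,0.28])

```text
time_s: 7.25
tcp_pos: [0.6794, 0.1002, 0.3636]
ee_rot: [[0.031, -0.951, -0.309], [-1.0, -0.03, -0.009], [-0.0, 0.309, -0.951]]
wrist_force: [-0.3, -0.0, 0.3]
gripper_width: 0.281
gripper_force: 0.0
```

```bash
python3 - <<'E'
from plan import *
s=r.sense();p=s['tcp_pos'];R=s['ee_rot'];print(p,s['wrist_force'])
o=rows(p,R,np.array([.503,-.336,.34]),pose_down(-103.7));print(len(o));show(o,1)
E
```

```text
[0.67941084 0.10023234 0.36357037] [-0.31000348 -0.02949342  0.31247982]
13
0.0240,-0.0032,0.0206,0.0331,0.0133,0.0062,1,
0.0240,-0.0032,0.0206,0.0334,0.0128,0.0058,1,
0.0240,-0.0032,0.0206,0.0337,0.0122,0.0054,1,
0.0240,-0.0032,0.0206,0.0339,0.0117,0.0050,1,
0.0240,-0.0032,0.0206,0.0342,0.0111,0.0046,1,
0.0240,-0.0032,0.0206,0.0344,0.0105,0.0042,1,
0.0240,-0.0032,0.0206,0.0347,0.0099,0.0039,1,
0.0240,-0.0032,0.0206,0.0349,0.0092,0.0035,1,
0.0240,-0.0032,0.0206,0.0351,0.0086,0.0032,1,
0.0240,-0.0032,0.0206,0.0352,0.0079,0.0029,1,
0.0240,-0.0032,0.0206,0.0354,0.0073,0.0026,1,
0.0240,-0.0032,0.0206,0.0356,0.0066,0.0023,1,
0.0240,-0.0032,0.0206,0.0357,0.0059,0.0021,1,
```

drive_tool(steps=[0.024,-0.0032,0.0206,0.0331,0.0133,0.0062,1,0.024,-0.0032,0.0206,0.0334,0.0128,0.0058,1,0.024,-0.0032,0.0206,0.0337,0.0122,0.0054,1,0.024,-0.0032,0.0206,0.0339,0.0117,0.005,1,0.024,-0.0032,0.0206,0.0342,0.0111,0.0046,1,0.024,-0.0032,0.0206,0.0344,0.0105,0.0042,1,0.024,-0.0032,0.0206,0.0347,0.0099,0.0039,1])

```text
time_s: 7.83
tcp_pos: [0.5821, -0.136, 0.3482]
ee_rot: [[-0.114, -0.982, -0.149], [-0.993, 0.115, 0.005], [0.012, 0.149, -0.989]]
wrist_force: [1.0, -0.9, -0.3]
gripper_width: 0.724
gripper_force: 0.0
```

drive_tool(steps=[0.024,-0.0032,0.0206,0.0349,0.0092,0.0035,1,0.024,-0.0032,0.0206,0.0351,0.0086,0.0032,1,0.024,-0.0032,0.0206,0.0352,0.0079,0.0029,1,0.024,-0.0032,0.0206,0.0354,0.0073,0.0026,1,0.024,-0.0032,0.0206,0.0356,0.0066,0.0023,1,0.024,-0.0032,0.0206,0.0357,0.0059,0.0021,1,0,0,0,0,0,0,1,0,0,0,0,0,0,1])

```text
time_s: 8.5
tcp_pos: [0.5004, -0.3379, 0.3382]
ee_rot: [[-0.24, -0.971, -0.007], [-0.971, 0.24, -0.001], [0.003, 0.006, -1.0]]
wrist_force: [-0.4, 0.7, -1.1]
gripper_width: 1.001
gripper_force: 0.0
```

```bash
python3 - <<'E'
from h import *
s=r.sense();print(s['time_s'],s['tcp_pos'],s['ee_rot'].round(3).tolist())
W=r.camera_params("wrist");w=r.capture("wrist");b=r.capture("top");a=r.capture("scene")
cv2.imwrite("pics/w2.png",w);cv2.imwrite("pics/top2.png",b);cv2.imwrite("pics/scene2.png",a)
import pickle;pickle.dump(W,open("W2.p","wb"))
f=lambda im,x,y,w,h,s:cv2.resize(im[y:y+h,x:x+w],None,fx=s,fy=s,interpolation=cv2.INTER_CUBIC)
C=np.zeros((600,800,3),np.uint8)
C[:300,:400]=f(b,195,155,100,75,4);C[:300,400:]=cv2.resize(w,(400,300))
C[300:,:400]=f(a,240,120,100,75,4);C[300:,400:]=f(a,290,150,100,75,4)
cv2.imwrite("pics/m2.png",C)
E
```

```text
8.5 [ 0.50036198 -0.3378906   0.33819328] [[-0.24, -0.971, -0.007], [-0.971, 0.24, -0.001], [0.003, 0.006, -1.0]]
```

View pics/m2.png

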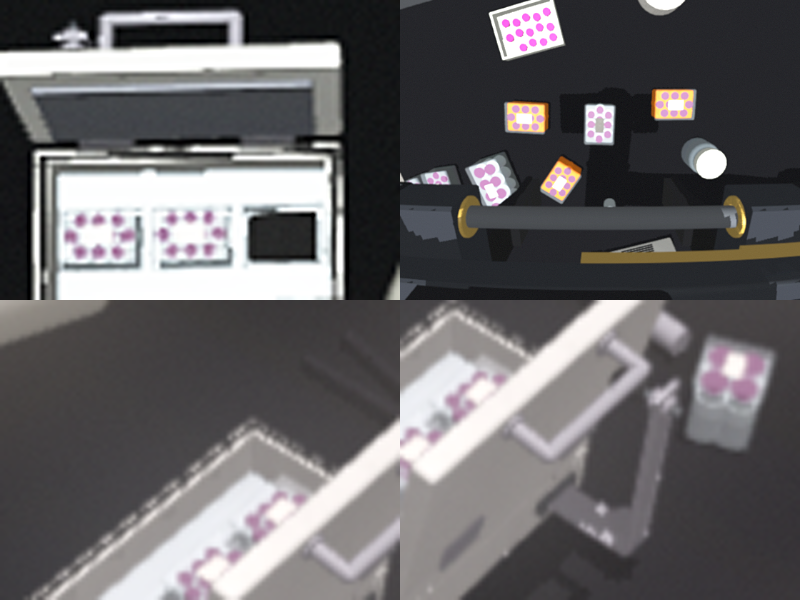

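Montage: the pocket is at (247–315,210–262) in the top crop, the lid stands well back, the stored packs are undisturbed, and the target pack is between the fingers in the wrist view at (600,125).

```bash
python3 - <<'E'
from h import *
import pickle
W=pickle.load(open("W2.p","rb"));T=r.camera_params("top");S=r.camera_params("scene")
t=lambda x,y:np.array([195+(x+.5)/4-.5,155+(y+.5)/4-.5])
b=cv2.imread("pics/top2.png");w=cv2.imread("pics/w2.png");a=cv2.imread("pics/scene2.png")
# pocket: dark floor/hole mask in top
g=cv2.cvtColor(b,cv2.COLOR_BGR2GRAY);sub=cv2.resize(g[200:228,250:280],None,fx=8,fy=8,interpolation=cv2.INTER_LINEAR)
cs,_=cv2.findContours((sub<100).astype(np.uint8),cv2.RETR_EXTERNAL,cv2.CHAIN_APPROX_NONE)
c=max(cs,key=cv2.contourArea);rc=cv2.minAreaRect(c);print("hole rect",rc)
P=[np.array([250+(q[0]+.5)/8-.5,200+(q[1]+.5)/8-.5]) for q in cv2.boxPoints(rc)]
for q in P:print(q.round(1),plane(T,q,.083).round(4),plane(T,q,.068).round(4))
for n,q in(('rimBL',(40,155)),('rimBR',(340,150))):print(n,plane(T,t(*q),.130).round(4))
# pack tops by caps in wrist
hsv=cv2.cvtColor(w,cv2.COLOR_BGR2HSV);x0,y0=250,135
sub=w[y0:210,x0:310];gs=cv2.cvtColor(sub,cv2.COLOR_BGR2GRAY)
c=max(cv2.findContours((gs>95).astype(np.uint8),cv2.RETR_EXTERNAL,cv2.CHAIN_APPROX_NONE)[0],key=cv2.contourArea);rc=cv2.minAreaRect(c);print("pack",rc)
for q in cv2.boxPoints(rc)+[x0,y0]:print(q.round(1),plane(W,q,.045).round(4))
# caps: in both wrist & top -> height
for nm,im,cp,(x,y,ww,hh) in(("wrist",w,W,(255,140,55,65)),("top",cv2.imread("pics/top0.png"),T,(343,203,24,20))):
    hs=cv2.cvtColor(im[y:y+hh,x:x+ww],cv2.COLOR_BGR2HSV);m=cv2.inRange(hs,(140,50,80),(172,255,255))
    M=cv2.moments(m,True);print(nm,M['m00'],M['m10']/M['m00']+x,M['m01']/M['m00']+y)
    if nm=="wrist":k=(cp,(M['m10']/M['m00']+x,M['m01']/M['m00']+y))
    else:print(tri(k,(cp,(M['m10']/M['m00']+x,M['m01']/M['m00']+y))))
f=lambda im,x,y,w,h,s:cv2.resize(im[y:y+h,x:x+w],None,fx=s,fy=s,interpolation=cv2.INTER_CUBIC)
C=np.zeros((600,800,3),np.uint8)
bright=lambda i:np.clip(255*(i/255.)**.4,0,255).astype(np.uint8)
C[:,:400]=bright(f(a,325,150,50,75,8))
C[:,400:]=bright(f(w,240,120,80,120,5))[:600]
cv2.imwrite("pics/m3.png",C)
print("buf face",(proj(S,np.array([.603,.192,.206]))-[325,150])*8,"arm",(proj(S,np.array([.64,.192,.206]))-[325,150])*8)
E
```

```text
hole rect ((124.5, 111.0), (100.0, 133.0), 90.0)
[256.8 207.2] [0.512 0.043 0.083] [0.5145 0.0439 0.068 ]
[273.4 207.2] [ 0.5125 -0.0204  0.083 ] [ 0.515  -0.0201  0.068 ]
[273.4 219.7] [ 0.4645 -0.0209  0.083 ] [ 0.4665 -0.0206  0.068 ]
[256.8 219.7] [0.464  0.0422 0.083 ] [0.466  0.0431 0.068 ]
rimBL [0.5551 0.2362 0.13  ]
rimBR [ 0.5616 -0.0437  0.13  ]
pack ((29.5, 38.5), (57.0, 43.0), 90.0)
[258. 145.] [ 0.5184 -0.3774  0.045 ]
[301. 145.] [ 0.4671 -0.3647  0.045 ]
[301. 202.] [ 0.4835 -0.2941  0.045 ]
[258. 202.] [ 0.5369 -0.3074  0.045 ]
wrist 501.0 278.92215568862275 174.30538922155688
top 32.0 354.28125 212.0625
(array([ 0.50230817, -0.33534312,  0.04225394]), [np.float64(0.06941081895392094), np.float64(0.06941081895394506)])
buf face [146.88362186 154.06838446] arm [224.18200748 202.9444928 ]
```

View pics/m3.png

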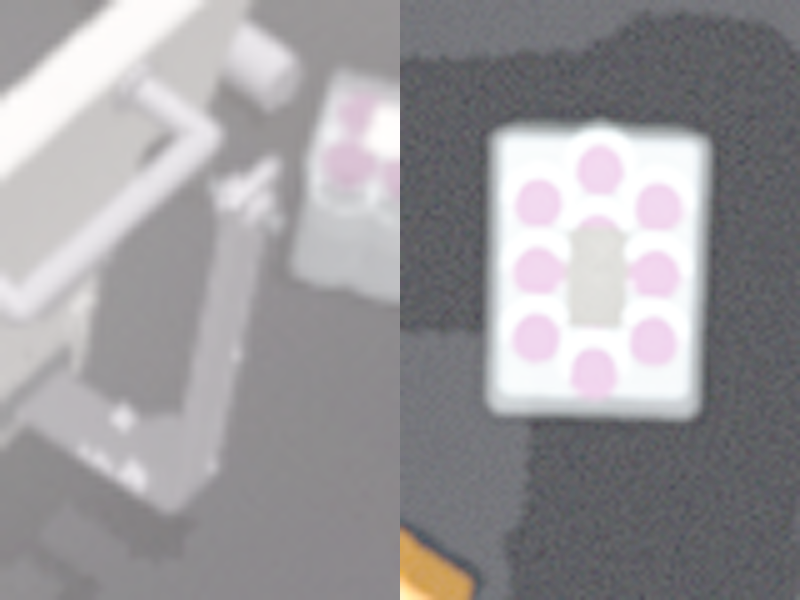

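The brightened crop shows the dark round rubber touching the lid at (150,155), where the predicted contact point projects (147,154). The pack measures (0.502,-0.336), 53x72, z 0.042, yaw -14°, matching the tool. Going down to grip it near its top.

drive_tool(steps=[0,0,0,-0.0026,-0.001,0.037,1,0,0,0,0,0,0.04,1,0,0,0,0,0,0.04,1,0,0,0,0,0,0.04,1,0,0,0,0,0,0.04,1,0,0,0,0,0,0.04,1,0,0,0,0,0,0.03,1,0,0,0,0,0,0.02,1,0,0,0,0,0,0.009,1,0,0,0,0,0,0,1])

```text
time_s: 9.48
tcp_pos: [0.5001, -0.3326, 0.0403]
ee_rot: [[-0.234, -0.972, -0.012], [-0.972, 0.234, 0.001], [0.002, 0.011, -1.0]]
wrist_force: [-0.7, -0.4, -0.2]
gripper_width: 1.001
gripper_force: 0.0
```

drive_tool(steps=[0,0,0,0,0,0,0.7,0,0,0,0,0,0,0.65,0,0,0,0,0,0,0.6,0,0,0,0,0,0,0.55,0,0,0,0,0,0,0.5,0,0,0,0,0,0,0.5,0,0,0,0,0,0,0.5,0,0,0,0,0,0,0.5])

```text
time_s: 10.15
tcp_pos: [0.5015, -0.3345, 0.0437]
ee_rot: [[-0.236, -0.972, -0.005], [-0.972, 0.236, -0.002], [0.003, 0.004, -1.0]]
wrist_force: [1.0, 0.6, 3.9]
gripper_width: 0.619
gripper_force: 29.9
```

drive_tool(steps=[0,0,0,0,0,-0.01,0.5,0,0,0,0,0,-0.025,0.5,0,0,0,0,0,-0.037,0.5,0,0,0,0,0,-0.037,0.5,0,0,0,0,0,-0.037,0.5,0,0,0,0,0,-0.037,0.5,0,0,0,0,0,-0.037,0.5,0,0,0,0,0,-0.028,0.5,0,0,0,0,0,-0.01,0.5])

```text
time_s: 10.9
tcp_pos: [0.503, -0.3346, 0.3062]
ee_rot: [[-0.236, -0.972, -0.001], [-0.972, 0.236, -0.005], [0.005, -0.001, -1.0]]
wrist_force: [-0.3, 0.2, -1.0]
gripper_width: 0.618
gripper_force: 29.8
```

```bash
python3 - <<'E'
from plan import *
s=r.sense();p=s['tcp_pos'];R=s['ee_rot'];print(p,s['wrist_force'],s['gripper_width'])
o=rows(p,R,np.array([.483,.07,.302]),pose_down(-88.25),12);show(o,.5)
E
```

```text
[ 0.50304465 -0.33458454  0.30624865] [-0.30118591  0.16850202 -1.0374398 ] 0.6179773860481335
0.0000,-0.0004,-0.0224,-0.0324,0.0096,0.0002,0.5,
0.0000,-0.0004,-0.0224,-0.0326,0.0089,0.0002,0.5,
0.0000,-0.0004,-0.0224,-0.0328,0.0081,0.0002,0.5,
0.0000,-0.0004,-0.0224,-0.0329,0.0074,0.0002,0.5,
0.0000,-0.0004,-0.0224,-0.0331,0.0066,0.0002,0.5,
0.0000,-0.0004,-0.0224,-0.0332,0.0059,0.0003,0.5,
0.0000,-0.0004,-0.0224,-0.0334,0.0052,0.0003,0.5,
0.0000,-0.0004,-0.0224,-0.0335,0.0044,0.0003,0.5,
0.0000,-0.0004,-0.0224,-0.0336,0.0037,0.0003,0.5,
0.0000,-0.0004,-0.0224,-0.0336,0.0029,0.0003,0.5,
0.0000,-0.0004,-0.0224,-0.0337,0.0022,0.0003,0.5,
0.0000,-0.0004,-0.0224,-0.0337,0.0014,0.0003,0.5,
```

drive_tool(steps=[0,0,-0.0224,-0.0324,0.0096,0,0.5,0,0,-0.0224,-0.0326,0.0089,0,0.5,0,0,-0.0224,-0.0328,0.0081,0,0.5,0,0,-0.0224,-0.0329,0.0074,0,0.5,0,0,-0.0224,-0.0331,0.0066,0,0.5,0,0,-0.0224,-0.0332,0.0059,0,0.5])

```text
time_s: 11.4
tcp_pos: [0.4907, -0.1299, 0.2989]
ee_rot: [[-0.103, -0.995, -0.011], [-0.995, 0.103, -0.0], [0.001, 0.011, -1.0]]
wrist_force: [0.4, 0.9, -0.4]
gripper_width: 0.622
gripper_force: 29.8
```

drive_tool(steps=[0,0,-0.0224,-0.0334,0.0052,0,0.5,0,0,-0.0224,-0.0335,0.0044,0,0.5,0,0,-0.0224,-0.0336,0.0037,0,0.5,0,0,-0.0224,-0.0336,0.0029,0,0.5,0,0,-0.0224,-0.0337,0.0022,0,0.5,0,0,-0.0224,-0.0337,0.0014,0,0.5,0,0,0,0,0,0,0.5,0,0,0,0,0,0,0.5])

```text
time_s: 12.07
tcp_pos: [0.4811, 0.0721, 0.2989]
ee_rot: [[0.033, -0.999, -0.011], [-0.999, -0.033, -0.002], [0.002, 0.011, -1.0]]
wrist_force: [-0.1, 0.1, -1.8]
gripper_width: 0.62
gripper_force: 29.8
```

```bash
python3 - <<'E'
from h import *
import pickle
s=r.sense();print(s['tcp_pos'],s['ee_rot'].round(3).tolist(),s['wrist_force'])
W=r.camera_params("wrist");w=r.capture("wrist");cv2.imwrite("pics/w3.png",w);pickle.dump(W,open("W3.p","wb"))
print(proj(W,np.array([.4905,.010,.083])))
E
```

```text
[0.48107284 0.07206457 0.29894684] [[0.033, -0.999, -0.011], [-0.999, -0.033, -0.002], [0.002, 0.011, -1.0]] [-0.14415675  0.11032774 -1.75787153]
[271.71932562 123.48779661]
```

View pics/w3.png

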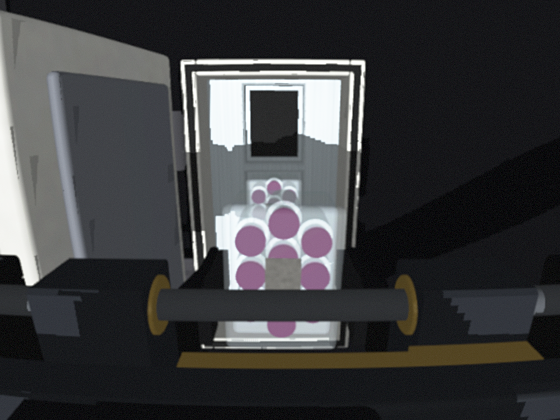

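w3: empty pocket's floor at (250–299, 91–158) with its rim frame at (243–304, 83–162); pack held squarely; liner of the open lid at left (55–175).

```bash
python3 - <<'E'
from h import *
import pickle
W=pickle.load(open("W3.p","rb"));w=cv2.imread("pics/w3.png");g=cv2.cvtColor(w,cv2.COLOR_BGR2GRAY).astype(int)
print("row125",g[125,236:312].tolist());print("col272",g[74:172,272].tolist())
for z,C in((.083,[(243.5,84),(304,84),(303,162),(245,162)]),(.068,[(249.5,91),(299,91),(299,158),(250.5,158)]),(.13,[(195,74),(352,74)])):
    P=[plane(W,c,z) for c in C];print(z,np.round(P,4).tolist(),np.mean(P,0).round(4),[round(np.linalg.norm(P[i]-P[i-1]),4) for i in range(len(P))])
for t in [(x,.0) for x in (0,)]:
  for nm,X in(("hinge R end",(.5755,-.0465,.136)),("lid inner top R 98deg",(.5755+.166*.139-.002,-.0465,.136+.164))):print(nm,proj(W,np.array(X)))
E
```

```text
row125 [250, 249, 248, 250, 250, 250, 241, 207, 168, 161, 238, 254, 255, 254, 145, 39, 37, 42, 43, 45, 45, 44, 42, 46, 42, 44, 43, 42, 38, 48, 43, 45, 42, 41, 44, 41, 44, 41, 42, 44, 41, 43, 44, 42, 45, 46, 41, 42, 42, 43, 43, 41, 40, 45, 43, 43, 42, 43, 41, 39, 36, 111, 229, 255, 254, 247, 211, 179, 190, 236, 253, 252, 251, 251, 250, 250]
col272 [210, 133, 96, 92, 100, 183, 254, 254, 244, 212, 184, 202, 253, 255, 255, 249, 137, 40, 38, 41, 40, 42, 43, 41, 41, 43, 42, 42, 42, 43, 41, 43, 43, 40, 41, 41, 43, 44, 43, 40, 41, 42, 41, 40, 41, 41, 39, 43, 44, 41, 42, 44, 40, 40, 41, 44, 44, 43, 43, 41, 43, 44, 42, 42, 43, 43, 42, 42, 37, 21, 19, 21, 22, 17, 22, 18, 22, 21, 28, 23, 18, 27, 61, 99, 115, 115, 107, 99, 100, 105, 108, 110, 113, 114, 112, 109, 106, 105]
0.083 [[0.5189, -0.0269, 0.083], [0.4601, -0.0289, 0.083], [0.4575, 0.0475, 0.083], [0.5168, 0.0494, 0.083]] [0.4883 0.0103 0.083 ] [np.float64(0.0764), np.float64(0.0588), np.float64(0.0765), np.float64(0.0593)]
0.068 [[0.5142, -0.0212, 0.068], [0.4639, -0.0229, 0.068], [0.4608, 0.0455, 0.068], [0.5123, 0.0472, 0.068]] [0.4878 0.0122 0.068 ] [np.float64(0.0684), np.float64(0.0503), np.float64(0.0685), np.float64(0.0515)]
0.13 [[0.5555, -0.0311, 0.13], [0.4231, -0.0355, 0.13]] [ 0.4893 -0.0333  0.13  ] [np.float64(0.1324), np.float64(0.1324)]
hinge R end [168.89739716  53.51556504]
lid inner top R 98deg [-2.58368583 -2.32759843]
```

```bash
python3 - <<'E'
from plan import *
import pickle
W=pickle.load(open("W3.p","rb"));print("label",plane(W,(283,272),.300))
s=r.sense();p=s['tcp_pos'];R=s['ee_rot']
ux=np.array([.9995,.0305,0]);uy=np.array([-.0305,.9995,0])
q=np.array([.4883,.0103,.0])-.0075*ux+.001*uy+[0,0,.2];print(q)
o=rows(p,R,q,pose_down(-88.25,13),5);show(o,.5)
E
```

```text
label [0.48042367 0.06555527 0.3       ]
[0.48077325 0.01107075 0.2       ]
0.0475,-0.0003,0.0003,0.0120,0.0003,0.0199,0.5,
0.0475,-0.0003,0.0003,0.0120,0.0012,0.0198,0.5,
0.0475,-0.0003,0.0003,0.0120,0.0021,0.0197,0.5,
0.0475,-0.0003,0.0003,0.0120,0.0031,0.0196,0.5,
0.0475,-0.0003,0.0003,0.0120,0.0040,0.0194,0.5,
```

```bash
python3 - <<'E'
from h import *
import pickle
W=pickle.load(open("W3.p","rb"));w=cv2.imread("pics/w3.png")
hs=cv2.cvtColor(w,cv2.COLOR_BGR2HSV);m=cv2.inRange(hs,(140,60,70),(172,255,255));m[:200]=0
n,l,st,c=cv2.connectedComponentsWithStats(m)
for i in range(1,n):
    if st[i,4]>150:
        print(st[i],c[i].round(1),[(plane(W,c[i],z)-[.4811,.0721,0]).round(4)[:2].tolist() for z in (.297,.300)])
W2=pickle.load(open("W2.p","rb"));w=cv2.imread("pics/w2.png");m=cv2.inRange(cv2.cvtColor(w,cv2.COLOR_BGR2HSV),(140,50,80),(172,255,255))
n,l,st,c=cv2.connectedComponentsWithStats(m[140:205,255:310])
R=np.array([[-.24,-.971],[-.971,.24]])
for i in range(1,n):print(st[i,4],(c[i]+[255,140]).round(1),(R.T@(plane(W2,c[i]+[255,140],.043)[:2]-[.5018,-.3353])).round(4))
E
```

```text
[269 208  30  31 700] [283.5 223.1] [[-0.0002, -0.0284], [-0.0001, -0.0294]]
[236 227  29  29 660] [249.9 240.9] [[0.0143, -0.0197], [0.0141, -0.0209]]
[302 228  30  29 662] [316.3 242.3] [[-0.015, -0.0199], [-0.0146, -0.0211]]
[269 246  28  12 265] [283.  252.2] [[-0.0004, -0.0148], [-0.0003, -0.0161]]
[236 262  28  28 623] [250.  275.5] [[0.0142, -0.0029], [0.0139, -0.0044]]
[301 263  28  27 605] [314.5 276.5] [[-0.0152, -0.0032], [-0.0148, -0.0047]]
[268 321  27  16 353] [281.1 327.8] [[-0.0009, 0.0246], [-0.0008, 0.0225]]
58 [279.4 153.8] [0.0259 0.0001]
61 [267.2 160.2] [ 0.0178 -0.0151]
60 [291.4 161.1] [0.0167 0.015 ]
6 [279.  163.8] [ 0.0133 -0.0004]
64 [267.2 173.7] [ 0.0008 -0.0153]
64 [290.4 174.5] [-0.0002  0.0139]
60 [266.7 187.2] [-0.0166 -0.0162]
64 [290.2 188. ] [-0.0176  0.0137]
64 [278.4 194.4] [-0.026  -0.0013]
```

drive_tool(steps=[0.0475,0,0,0.0116,0.0003,0.02,0.5,0.0475,0,0,0.0116,0.0012,0.02,0.5,0.0475,0,0,0.0116,0.0021,0.02,0.5,0.0475,0,0,0.0116,0.0031,0.0195,0.5,0.0365,0,0,0.0116,0.004,0.0195,0.5,0,0,0,0,0,0,0.5,0,0,0,0,0,0,0.5,0,0,0,0,0,0,0.5])

```text
time_s: 12.78
tcp_pos: [0.4834, 0.0127, 0.2021]
ee_rot: [[0.03, -0.975, 0.219], [-1.0, -0.029, 0.006], [0.001, -0.219, -0.976]]
wrist_force: [0.9, -0.4, -0.5]
gripper_width: 0.621
gripper_force: 29.8
```

```bash
cat > go.py <<'E'
from plan import *
import sys
s=r.sense();p=s['tcp_pos'];R=s['ee_rot'];print(p,s['wrist_force'],np.degrees(np.arctan2(R[0,2],-R[2,2])),np.degrees(np.arctan2(R[1,0],R[0,0])))
ux=np.array([.9995,.0305,0]);uy=np.array([-.0305,.9995,0])
dx,dy,z,n=[float(v) for v in sys.argv[1:5]];tilt=float(sys.argv[5]) if len(sys.argv)>5 else 13
q=np.array([.4883,.0103,z])+dx*ux+dy*uy
show(rows(p,R,q,pose_down(-88.25,tilt),int(n)),.5)
E
python3 go.py -.0075 .003 .13 4
```

```text
[0.48343957 0.01270968 0.20213108] [ 0.91917875 -0.43032026 -0.4691098 ] 12.659476273359935 -88.29775043206931
0.0015,-0.0002,-0.0002,-0.0001,0.0046,0.0174,0.5,
0.0015,-0.0002,-0.0002,-0.0001,0.0046,0.0174,0.5,
0.0015,-0.0002,-0.0002,-0.0001,0.0047,0.0174,0.5,
0.0015,-0.0002,-0.0002,-0.0001,0.0047,0.0174,0.5,
```

drive_tool(steps=[0.0015,0,0,0,0.0046,0.0174,0.5,0.0015,0,0,0,0.0046,0.0174,0.5,0.0015,0,0,0,0.0047,0.0174,0.5,0.0015,0,0,0,0.0047,0.0144,0.5,0,0,0,0,0,0,0.5,0,0,0,0,0,0,0.5])

```text
time_s: 13.28
tcp_pos: [0.4799, 0.0132, 0.1325]
ee_rot: [[0.031, -0.974, 0.224], [-1.0, -0.031, 0.006], [0.001, -0.224, -0.975]]
wrist_force: [-0.5, -0.4, -0.6]
gripper_width: 0.617
gripper_force: 29.8
```

```bash
python3 go.py -.0075 .003 .116 4; python3 - <<'E'
from h import *
a=r.capture("top");b=r.capture("scene")
f=lambda im,x,y,w,h,s:cv2.resize(im[y:y+h,x:x+w],None,fx=s,fy=s,interpolation=cv2.INTER_CUBIC)
C=np.hstack([f(a,220,170,80,80,5),f(b,230,130,80,80,5)]);cv2.imwrite("pics/m4.png",np.clip(255*(C/255.)**.5,0,255).astype(np.uint8))
E
```

```text
[0.47986086 0.01321916 0.13246751] [-0.48686503 -0.39519891 -0.62927764] 12.941444402063421 -88.21729684246439
0.0002,-0.0002,0.0002,0.0000,0.0007,0.0041,0.5,
0.0002,-0.0002,0.0002,0.0000,0.0007,0.0041,0.5,
0.0002,-0.0002,0.0002,0.0000,0.0007,0.0041,0.5,
0.0002,-0.0002,0.0002,0.0000,0.0007,0.0041,0.5,
```

drive_tool(steps=[0,0,0,0,0.0007,0.0039,0.5,0,0,0,0,0.0007,0.0039,0.5,0,0,0,0,0.0007,0.0039,0.5,0,0,0,0,0,0,0.5,0,0,0,0,0,0,0.5])

```text
time_s: 13.8
tcp_pos: [0.4795, 0.012, 0.1201]
ee_rot: [[0.03, -0.974, 0.224], [-1.0, -0.03, 0.005], [0.002, -0.224, -0.975]]
wrist_force: [2.3, -5.6, -2.9]
gripper_width: 0.618
gripper_force: 30.0
```

drive_tool(steps=[0,0,0,0,0.0004,0.002,0.5,0,0,0,0,0.0004,0.0015,0.5,0,0,0,0,0,0,0.5,0,0,0,0,0,0,0.5])

```text
time_s: 14.13
tcp_pos: [0.48, 0.0118, 0.1172]
ee_rot: [[0.031, -0.974, 0.225], [-1.0, -0.03, 0.005], [0.002, -0.225, -0.974]]
wrist_force: [2.1, -7.3, 3.2]
gripper_width: 0.616
gripper_force: 30.0
```

drive_tool(steps=[0,0,0,0.0018,0,0,0.5,0,0,0,0.0017,0,0,0.5,0,0,0,0,0,0,0.5,0,0,0,0,0,0,0.5])

```text
time_s: 14.47
tcp_pos: [0.4806, 0.0097, 0.1171]
ee_rot: [[0.032, -0.974, 0.226], [-1.0, -0.031, 0.007], [-0.0, -0.226, -0.974]]
wrist_force: [1.0, 0.6, 4.4]
gripper_width: 0.62
gripper_force: 30.0
```

drive_tool(steps=[0,0,0,0,0.0003,0.0015,0.5,0,0,0,0,0,0,0.5,0,0,0,0,0,0,0.5])

```text
time_s: 14.72
tcp_pos: [0.481, 0.0101, 0.1163]
ee_rot: [[0.032, -0.973, 0.227], [-0.999, -0.031, 0.008], [-0.0, -0.227, -0.974]]
wrist_force: [-1.0, 3.1, 10.3]
gripper_width: 0.62
gripper_force: 30.0
```

drive_tool(steps=[0,0,0,-0.0005,-0.0002,-0.001,0.6,0,0,0,0,-0.001,0.0002,0.625,0,0,0,0,-0.001,0.0002,0.635,0,0,0,0,-0.001,0.0002,0.64])

```text
time_s: 15.05
tcp_pos: [0.4815, 0.0093, 0.1149]
ee_rot: [[0.03, -0.975, 0.221], [-1.0, -0.029, 0.005], [0.001, -0.221, -0.975]]
wrist_force: [0.1, -0.8, -0.6]
gripper_width: 0.632
gripper_force: 0.2
```

drive_tool(steps=[0,0,0,0,-0.001,0.0002,0.645,0,0,0,0,-0.001,0.0002,0.65,0,0,0,0,-0.001,0.0002,0.655,0,0,0,0,0,0,0.66,0,0,0,0,0,0,0.665])

```text
time_s: 15.47
tcp_pos: [0.4851, 0.0096, 0.1155]
ee_rot: [[0.03, -0.974, 0.222], [-1.0, -0.03, 0.006], [0.001, -0.223, -0.975]]
wrist_force: [0.9, 0.1, 0.3]
gripper_width: 0.665
gripper_force: 0.2
```

drive_tool(steps=[0,0,0,0,0,0,0.67,0,0,0,0,0,0,0.675,0,0,0,0,0,0,0.68,0,0,0,0,0,0,0.685,0,0,0,0,0,0,0.69,0,0,0,0,0,0,0.7])

```text
time_s: 15.97
tcp_pos: [0.4853, 0.0098, 0.1158]
ee_rot: [[0.03, -0.974, 0.223], [-1.0, -0.03, 0.006], [0.001, -0.223, -0.975]]
wrist_force: [1.0, 0.5, 0.1]
gripper_width: 0.693
gripper_force: 0.2
```

```bash
python3 - <<'E'
from h import *
a=r.capture("top");b=r.capture("scene");w=r.capture("wrist");cv2.imwrite("pics/w4.png",w)
f=lambda im,x,y,w,h,s:cv2.resize(im[y:y+h,x:x+w],None,fx=s,fy=s,interpolation=cv2.INTER_CUBIC)
C=np.vstack([np.hstack([f(a,220,170,80,60,5),f(b,240,150,80,60,5)]),np.hstack([f(w,140,150,280,210,400/280),f(b,290,130,80,60,5)])])
cv2.imwrite("pics/m5.png",np.clip(255*(C/255.)**.6,0,255).astype(np.uint8));print(C.shape)
E
```

```text
(600, 800, 3)
```

drive_tool(steps=[0,0,0,0,0,0,0.74,0,0,0,0,0,0,0.78,0,0,0,0,0,0,0.78,0,0,0,0,0,-0.008,0.78,0,0,0,0,0,-0.015,0.78,0,0,0,0,0,-0.02,0.78,0,0,0,0,0,-0.03,0.78,0,0,0,0,0,-0.035,0.78,0,0,0,0,0,-0.035,0.78])

```text
time_s: 16.87
tcp_pos: [0.4523, 0.0087, 0.2568]
ee_rot: [[0.03, -0.975, 0.222], [-1.0, -0.03, 0.006], [0.001, -0.222, -0.975]]
wrist_force: [2.1, 0.7, 0.0]
gripper_width: 0.783
gripper_force: 0.0
```

drive_tool(steps=[-0.04,0,0,-0.035,0,-0.015,0.3,-0.04,0,0,-0.035,0,-0.015,0.3,-0.04,0,0,0,0,-0.01,0.3,-0.04,0,0,0,0,-0.01,0.3,-0.04,0,0,0,0,0,0.3,-0.025,0,0,0,0,0,0.3,0,0,0,0,0,0,0.3])

```text
time_s: 17.45
tcp_pos: [0.4431, 0.079, 0.3048]
ee_rot: [[0.03, -1.0, -0.0], [-1.0, -0.03, -0.0], [0.0, 0.0, -1.0]]
wrist_force: [0.3, -0.0, -0.8]
gripper_width: 0.352
gripper_force: 0.0
```

```bash
python3 - <<'E'
from h import *
import pickle
s=r.sense();print(s['tcp_pos'],s['ee_rot'].round(2).tolist(),s['wrist_force'])
a=r.capture("top");W=r.camera_params("wrist");w=r.capture("wrist");b=r.capture("scene")
cv2.imwrite("pics/w5.png",w);cv2.imwrite("pics/scene5.png",b);pickle.dump(W,open("W5.p","wb"))
f=lambda im,x,y,w,h,s:cv2.resize(im[y:y+h,x:x+w],None,fx=s,fy=s,interpolation=cv2.INTER_CUBIC)
C=np.zeros((600,800,3),np.uint8)
C[:420,:560]=w;C[:240,560:]=f(a,220,165,80,80,3);C[420:600,:240]=f(b,245,145,80,60,3);C[300:600,560:]=f(b,325,145,60,75,4)
cv2.imwrite("pics/m6.png",np.clip(255*(C/255.)**.6,0,255).astype(np.uint8))
E
```

```text
[0.44314501 0.07902087 0.30479033] [[0.03, -1.0, -0.0], [-1.0, -0.03, -0.0], [0.0, 0.0, -1.0]] [ 0.31784383 -0.02300432 -0.83606502]
```

View pics/m6.png

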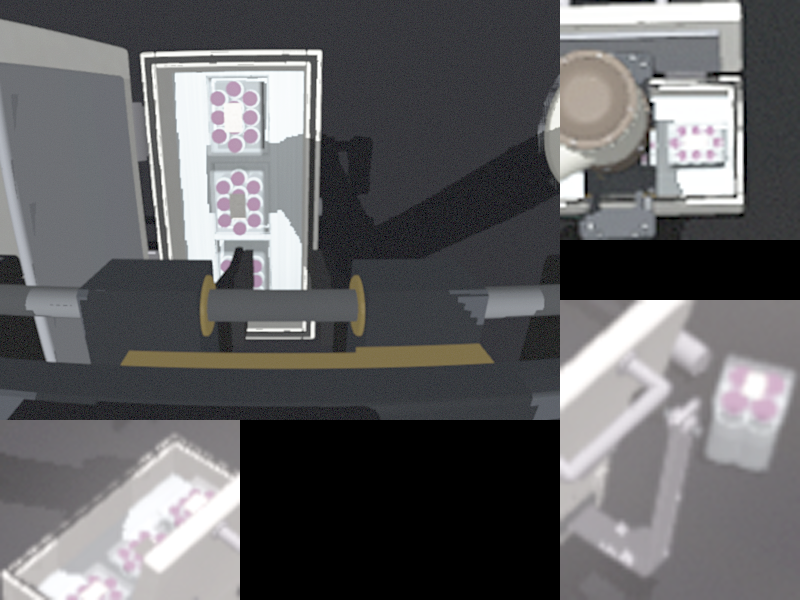

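m6: the pack sits in the pocket at wrist (235,117), parallel to and looking the same as the stored pack at (238,203). The lid is still back by its buffer. Checking that it is level and how high its top is.

```bash
python3 - <<'E'
from h import *
import pickle
W=pickle.load(open("W5.p","rb"));S=r.camera_params("scene");w=cv2.imread("pics/w5.png");b=cv2.imread("pics/scene5.png")
m=cv2.inRange(cv2.cvtColor(w,cv2.COLOR_BGR2HSV),(140,50,60),(172,255,255))
n,l,st,c=cv2.connectedComponentsWithStats(m)
for i in range(1,n):
    if st[i,4]>60 and c[i][1]<240:print(st[i,2:].tolist(),c[i].round(1),plane(W,c[i],.112).round(4)[:2])
m2=cv2.inRange(cv2.cvtColor(b,cv2.COLOR_BGR2HSV),(140,35,60),(172,255,255))
for nm,X in(("new",(.4883,.0105,.112)),("st",(.4857,.096,.112))):
    p=proj(S,np.array(X)).round().astype(int);k=np.zeros_like(m2);cv2.circle(k,tuple(int(v) for v in p),12,255,-1);M=cv2.moments(m2&k,True)
    q=proj(W,np.array(X)).round().astype(int);k=np.zeros_like(m);cv2.rectangle(k,(int(q[0])-30,int(q[1])-41),(int(q[0])+30,int(q[1])+41),255,-1);N=cv2.moments(m&k,True)
    print(nm,p,M['m00'],q,N['m00'],tri((S,(M['m10']/M['m00'],M['m01']/M['m00'])),(W,(N['m10']/N['m00'],N['m01']/N['m00']))))
E
```

```text
[13, 14, 148] [233.   88.5] [ 0.4899 -0.0145]
[13, 13, 143] [217.2  98.1] [ 0.5044 -0.0056]
[14, 13, 144] [249.3  98.1] [ 0.4749 -0.0063]
[12, 13, 130] [217.6 117.2] [0.5043 0.0116]
[13, 13, 141] [249.9 117.1] [0.4742 0.0108]
[14, 13, 140] [218.8 135.7] [0.5034 0.0286]
[13, 13, 132] [250.  135.7] [0.4739 0.0278]
[14, 13, 140] [234.4 144.8] [0.4887 0.0368]
[13, 13, 126] [237.3 178.5] [0.4859 0.0691]
[12, 13, 124] [222.6 187.2] [0.5004 0.0782]
[13, 13, 121] [252.8 187.1] [0.4708 0.0771]
[12, 12, 114] [223.2 203.8] [0.5001 0.0949]
[13, 12, 120] [253.3 203.8] [0.4702 0.094 ]
[13, 12, 116] [224.2 220.4] [0.4993 0.1121]
[12, 12, 115] [253.7 220.3] [0.4697 0.1111]
[12, 12, 112] [239.3 228.4] [0.4842 0.1201]
new [275 202] 66.0 [235 116] 1118.0 (array([0.49096589, 0.01117819, 0.10035798]), [np.float64(0.45425242962932666), np.float64(0.4542524296292268)])
st [293 187] 37.0 [238 205] 979.0 (array([0.4828586 , 0.08960599, 0.1098953 ]), [np.float64(4.749699982728577), np.float64(4.749699982728567)])
```

```bash
sed -i 's/,\.5)$/,0)/' go.py; python3 go.py .003 .001 .26 4 16
```

```text
[0.44223623 0.07840011 0.30435111] [ 0.05680932 -0.67620594  0.61787889] 0.013024520588384018 -88.26019787010053
0.0698,-0.0002,-0.0000,0.0171,-0.0117,0.0111,0,
0.0698,-0.0002,-0.0000,0.0171,-0.0109,0.0119,0,
0.0698,-0.0002,-0.0000,0.0171,-0.0101,0.0126,0,
0.0698,-0.0002,-0.0000,0.0171,-0.0092,0.0133,0,
```

drive_tool(steps=[0.0698,0,0,0.0171,-0.0117,0.0111,0,0.0698,0,0,0.0171,-0.0109,0.0119,0,0.0698,0,0,0.0171,-0.0101,0.0126,0,0.0698,0,0,0.0171,-0.0092,0.0133,0,0,0,0,0,0.0069,0.024,0,0,0,0,0,0.0069,0.024,0,0,0,0,0,0.0069,0.024,0,0,0,0,0,0.0055,0.0192,0,0,0,0,0,0,0,0])

```text
time_s: 18.35
tcp_pos: [0.4881, 0.0101, 0.161]
ee_rot: [[0.029, -0.963, 0.267], [-1.0, -0.029, 0.004], [0.004, -0.267, -0.964]]
wrist_force: [-0.3, 0.1, -0.7]
gripper_width: 0.005
gripper_force: 0.0
```

drive_tool(steps=[0,0,0,0,0.0033,0.0115,0,0,0,0,0,0.0014,0.0048,0,0,0,0,0,0,0,0,0,0,0,0,0,0,0])

```text
time_s: 18.68
tcp_pos: [0.4919, 0.0117, 0.149]
ee_rot: [[0.031, -0.96, 0.277], [-1.0, -0.03, 0.008], [0.001, -0.277, -0.961]]
wrist_force: [-0.4, -0.4, 0.1]
gripper_width: 0.006
gripper_force: 0.0
```

drive_tool(steps=[0,0,0,0,0.0014,0.0048,0,0,0,0,0,0.0008,0.0029,0,0,0,0,0,0,0,0,0,0,0,0,0,0,0])

```text
time_s: 19.02
tcp_pos: [0.4915, 0.0115, 0.1401]
ee_rot: [[0.03, -0.961, 0.275], [-1.0, -0.029, 0.008], [0.001, -0.275, -0.961]]
wrist_force: [-0.6, -0.4, 0.2]
gripper_width: 0.007
gripper_force: 0.0
```

drive_tool(steps=[0,0,0,0,0.0006,0.0019,0,0,0,0,0,0.0004,0.0015,0,0,0,0,0,0,0,0,0,0,0,0,0,0,0])

```text
time_s: 19.35
tcp_pos: [0.4915, 0.0115, 0.1364]
ee_rot: [[0.03, -0.961, 0.275], [-1.0, -0.029, 0.007], [0.001, -0.275, -0.961]]
wrist_force: [0.1, 0.2, 0.6]
gripper_width: 0.007
gripper_force: 0.0
```

drive_tool(steps=[0,0,0,0,0.0006,0.0019,0,0,0,0,0,0.0003,0.001,0,0,0,0,0,0,0,0,0,0,0,0,0,0,0])

```text
time_s: 19.68
tcp_pos: [0.4915, 0.0116, 0.1336]
ee_rot: [[0.03, -0.961, 0.276], [-1.0, -0.029, 0.008], [0.001, -0.276, -0.961]]
wrist_force: [0.2, 0.1, 1.5]
gripper_width: 0.006
gripper_force: 0.4
```

It touches at the height a seated pack's top should be (about 0.113). Backing off well clear.

drive_tool(steps=[0,0,0,0,-0.0028,-0.0096,0,0,0,0,0,-0.0055,-0.0192,0,0,0,0,0,0,-0.035,0,0,0,0,0,0,-0.035,0,0,0,0,0,0,-0.035,0,0,0,0,0,0.02,-0.035,0,0,0,0,0,0.02,-0.01,0,0,0,0,0,0,0,0])

```text
time_s: 20.35
tcp_pos: [0.4096, 0.0089, 0.299]
ee_rot: [[0.031, -0.96, 0.28], [-1.0, -0.029, 0.011], [-0.002, -0.28, -0.96]]
wrist_force: [-0.4, -0.2, -0.8]
gripper_width: 0.006
gripper_force: 0.0
```

```bash
python3 - <<'E'
from h import *
s=r.sense();print(s['time_s'],s['tcp_pos'],s['wrist_force'])
b=r.capture("scene");a=cv2.imread("pics/scene2.png")
d=cv2.absdiff(a,b).max(2);print("lid/buffer region change",(d[150:220,325:370]>40).sum(),"vial/bystanders",(d[240:400,60:300]>60).sum())
print(r.finish_job())
E
```

```text
20.35 [0.40955308 0.00894148 0.29900201] [-0.37892249 -0.20335094 -0.82131982]
lid/buffer region change 0 vial/bystanders 532
the job is handed in; nothing more can be done
None
```

The lid is resting on its buffer and the loose pack is upright and fully down in the empty pocket; I handed the job in after about 20 s of robot time, with no verdict returned, and my last check did not rule out a bystander having moved, because the pack's removal and arm shadows also change that part of the picture.

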